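Open the organiser's lid to the whistle

ROBOT

A 6-joint arm with a two-finger parallel gripper is mounted at the origin on the work surface. World frame = base frame: x ahead of the robot, y to its left, z up, the work surface at z = 0. Lengths are in m, angles in rad, forces in N, time in s.
With the tool pointing down it reaches from about 0.2 to 0.875 m from the base axis. Payload 3.4 kg.
Tool frame: the origin (TCP) lies where the fingers leave the gripper's body, on its centre line; the fingertips stand 97 mm ahead of it and the grasp point (between the pads) lies 78 mm ahead of it; z points along the fingers, y is the line along which they close (so a half turn about z gives the same grasp; the last joint's range is limited). The gripper opens to 94 mm and grips with 3 to 60 N. Pads are 16 mm wide; open, the fingers measure 119 mm over their backs; the gripper's body (75 mm by 177 mm) begins 78 mm behind the grasp point.
Start: joints at [0.987, 0.276, 1.505, -0, 1.361, -0.121], TCP at [0.257, 0.515, 0.303] pointing down, gripper open.
Joint ranges: [-2.89, 2.89], [-0.75, 2.08], [0.22, 2.7], [-1.18, 4.32], [0.11, 2.71], [-2.7, 2.7]. Speed limits (rad/s): [2.57, 2.57, 3.14, 3.14, 3.14, 3.14].

INTERFACE

Orientations are given as a unit quaternion [w, x, y, z].
In Python, from workcell import r, camera, camera_model gives the robot as it stands. The module is installed in compiled form; this text tells all that it offers.
- The arm moves only by the shell command python3 -m pendant 'ROWS' [FORCE]. ROWS is JSON, one flat list of numbers, 5 for each row, row after row: the shift along the tool's x, y, z in cm, then the turn about the tool's z in rad, then the finger opening in cm, from 0 to 9.4. A call has 1 to 5 rows; each row is the pose to reach, as a shift and turn from the pose commanded when the call began, along the tool's axes at that moment; what a row does not reach only later rows make up. A row lasts 1/12 s, in which the tool goes at most 41.7 mm and 7.16 degrees, less where a joint would pass 70% of its speed; a pose out of reach is approached as far as the arm can. A call with a gripper value outside its range is refused whole. The fingers move at their own pace and stop on an object; FORCE is the grip in N (left out, the last holds). Time passes only in rows, so rows that repeat a pose let the fingers close. It gives the time, the measured TCP pose, the force, the opening and the grip force at its end, in the units of the state.
- r.sense(): the state, without advancing time (a new reading comes with each control period).
- camera(name): name is "scene" or "top"; returns the picture (480x640x3 uint8, red, green, blue); there is no depth.
- camera_model(name): a dict with "camera_matrix" (3x3 intrinsics, pixels), "rvec" (rotation vector, rad) and "tvec" (3), from world to camera coordinates, as OpenCV has them. Camera axes: x right, y down, z forward; pixel columns grow to the right and rows downward; lengths in m; the calibration is good to about 2 mm. A picture is of the moment at which its call begins. camera_model takes no time and is no camera call.
- r.job_done(): hands the job in; it is judged then, once.
The state is a dict: "time_s": time; "q": joint angles; "dq": joint speeds; "joint_torque": joint torques, N m; "ee_pos": TCP position; "eef_rot": TCP orientation; "wrist_force": force on the tool from outside, world axes, zero at the start; "wrist_torque": the same for the moment, N m; "gripper_width": finger opening in m; "grip_force": force on a finger pad.
Only numpy, scipy, OpenCV 4.12 (cv2) and the standard library are available. Lean on these libraries where they do the work, as an engineer would, in place of code of your own. Each camera call takes 0.05 s, during which the arm holds its last target. There are 200 camera calls.

TASK

The round lid on the hall organiser has one open window, now over the empty middle compartment. Lift the red spring-loaded knob to unlock the lid, turn the lid by it until the window is over the compartment that holds the yellow whistle, then let the knob drop fully home into the slot there so that the lid is locked, and let go.

Things in the scene. Friction and masses are not known exactly. Their poses are not given: they have to be found in the camera images.
- knob_mid (a point): Middle of the red knob, an upright cylinder 26 mm wide, 22 mm tall, 92 mm from the lid's turning axis (point hub), exactly opposite the window. Point: on its axis, 11 mm below its top, 139 mm above the table when home. Under the knob: 15 mm of bare 10 mm pin, then the lid's blue arm, 26 mm wide, top 27 mm below this point. It spins freely on its pin: grip it from above at any heading.
- plunger (a joint): Lift of the knob and its pin, m: 0 fully home, 0.016 at the top stop. A spring pushes it down, 4 N at home, 7 N at the top. Home, the pin stands 10 mm deep in a slot between black rails, so the lid turns only when it is lifted 11 mm or more; let go over a rail it rests there at about 0.010.
- hub (a point): Top of the lid's orange hub, on its vertical turning axis, 109 mm above the table. Round lid, 164 mm across, light friction. Three slots for the pin: the middle one it starts in and one 60 degrees to either side. Each is 24 mm long along the arc, at 92 mm radius; the 10 mm round-ended pin drops in within 7 mm of its middle. The lid stops 4 degrees past the middle of each end slot.
- window (a point): Middle of the lid's open window, a 60 degree slice edged by two orange bars; the slices beside it are clear plastic, the half with the knob's arm is blue. Point: 50 mm from the turning axis, on the opposite side from the knob, at the lid's underside, 101 mm above the table. With the pin in a slot the window is over one compartment.
- whistle: Yellow plastic whistle, 36 mm long, 20 wide, 23 tall, fixed in one of the two side compartments (a green key tag in the other), seen through the clear slices. Not to be handled. Origin: its underside, 69 mm above the table, at the compartment's middle: 50 mm from the turning axis, 60 degrees round from the middle compartment. With the window over it, the knob is diametrically opposite it.

How it is judged:
On the way:
1. the knob is lifted clear of its slot (value of joint plunger above 0.0095 m), for 0.1 s.
At the end, for the whole second after the job is handed in: The window's middle is within 12 mm (horizontally) of over the whistle and the knob is home in that slot (lift under 3 mm), released (horizontal distance between window and whistle below 0.012 m and value of joint plunger below 0.003 m); the robot touches nothing.
It also fails if it takes over 40 s, if anything falls off the work surface, if the arm or the gripper's body presses on something with over 40 N, if the wrist force passes 120 N, or if a joint passes its speed limit or range.

## Working session

There is one attempt and no reset: what is moved stays moved. The work goes in short steps, Python scripts to look and compute and a shell command to move; the robot and the scene stay as the last step left them, time stands still between calls to the robot, and variables do not carry over. Pictures are saved under pics/ and viewed, at most 10 in all, crops included, and the job is handed in when it is done.

```bash
mkdir -p pics; cat > h.py <<'E'
import numpy as np, cv2
from workcell import r, camera, camera_model
def ray(name,uv):
    m=camera_model(name);K=np.array(m["camera_matrix"],float);R=cv2.Rodrigues(np.array(m["rvec"],float))[0];t=np.array(m["tvec"],float).ravel()
    d=R.T@np.linalg.inv(K)@np.array([uv[0],uv[1],1.]);return -R.T@t,d
def onz(name,uv,z):
    c,d=ray(name,uv);return c+d*(z-c[2])/d[2]
def proj(name,p):
    m=camera_model(name);return cv2.projectPoints(np.array([p],float),np.array(m["rvec"],float),np.array(m["tvec"],float),np.array(m["camera_matrix"],float),None)[0].ravel()
def blobs(im,lo,hi,amin=30):
    h=cv2.cvtColor(im,cv2.COLOR_RGB2HSV);k=cv2.inRange(h,np.array(lo),np.array(hi))
    n,_,s,c=cv2.connectedComponentsWithStats(k);return [(c[i].round(1).tolist(),s[i].tolist()) for i in range(1,n) if s[i,4]>=amin]
E
python3 - <<'E'
from h import *
for n in("top","scene"):
    im=camera(n);cv2.imwrite(f"pics/{n}0.png",im[:,:,::-1])
    for c,lo,hi in(("red",(0,150,60),(5,255,255)),("red2",(174,150,60),(180,255,255)),("orange",(8,150,80),(18,255,255)),("yellow",(22,120,80),(35,255,255)),("green",(45,80,40),(85,255,255)),("blue",(100,120,40),(125,255,255))):print(n,c,blobs(im,lo,hi))
    print(ray(n,(320,240)))
s=r.sense();print(s["ee_pos"],s["eef_rot"],s["time_s"])
E
```

```text
top red [([284.1, 193.5], [275, 185, 20, 19, 284])]
top red2 []
top orange [([104.6, 168.7], [89, 156, 34, 29, 469]), ([302.0, 283.2], [278, 260, 63, 69, 609]), ([602.3, 337.8], [595, 285, 18, 105, 137]), ([105.9, 352.5], [81, 324, 47, 66, 1053]), ([82.1, 366.8], [74, 353, 20, 27, 170])]
top yellow [([335.7, 282.9], [329, 271, 15, 27, 332])]
top green [([42.3, 83.4], [0, 30, 61, 85, 975]), ([272.7, 295.4], [263, 283, 20, 27, 220])]
top blue [([294.6, 242.7], [238, 200, 123, 82, 5871])]
(array([0.44138323, 0.02701503, 0.78559777]), array([ 0.16649276,  0.01775068, -0.98596671]))
scene red []
scene red2 [([384.8, 246.6], [374, 238, 23, 18, 343])]
scene orange [([628.1, 5.9], [607, 0, 33, 19, 327]), ([613.1, 55.7], [606, 50, 17, 12, 121]), ([315.5, 215.3], [264, 177, 73, 55, 553]), ([600.5, 239.4], [588, 234, 23, 12, 169]), ([588.1, 248.5], [585, 246, 7, 6, 31]), ([608.2, 252.8], [605, 249, 7, 10, 37]), ([586.0, 256.0], [582, 253, 9, 7, 45]), ([583.1, 269.7], [578, 267, 11, 7, 40])]
scene yellow [([283.7, 239.2], [273, 226, 23, 28, 360])]
scene green []
scene blue [([344.7, 246.5], [273, 193, 127, 91, 5967])]
(array([ 0.92124604, -0.17542246,  0.64152812]), array([-0.55430344,  0.32119624, -0.76785964]))
[0.25651538 0.51422605 0.30189932] [-2.69378968e-04  2.29320343e-01  9.73350672e-01 -7.59510140e-04] 0.1
```

View pics/top0.png

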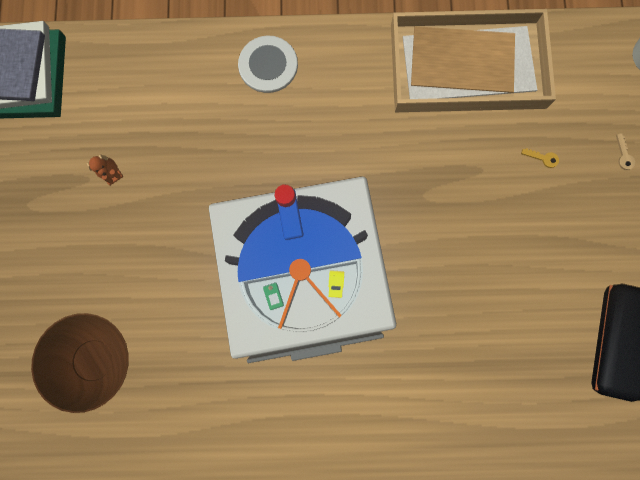

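View pics/scene0.png

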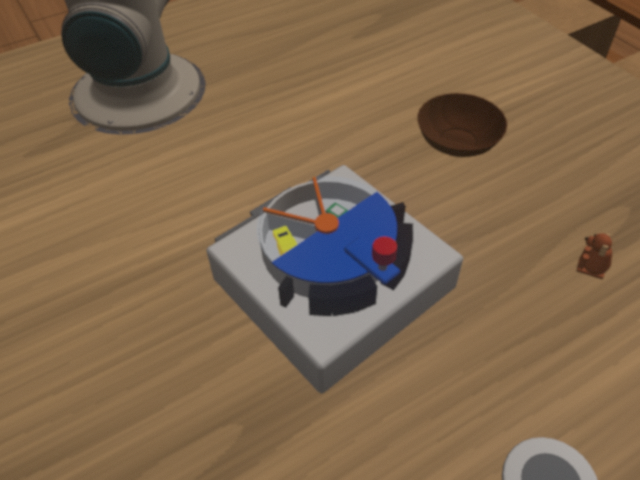

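The top view shows the knob at (284,194), the hub at (300,270), the whistle at (336,284) and the tag at (273,296). The knob must therefore go 60° to the image left. The scene view shows the knob top at (385,243), the hub at (326,223) and the whistle at (284,239).

```bash
cat > calc.py <<'E'
from h import *
def two(a,b):
    (c1,d1),(c2,d2)=ray("top",a),ray("scene",b)
    s=np.linalg.lstsq(np.c_[d1,-d2],c2-c1,rcond=None)[0];return (c1+d1*s[0]+c2+d2*s[1])/2
E
python3 - <<'E'
from calc import *
T=camera("top");S=camera("scene")
print("hubs",onz("top",(300,270),.109),onz("scene",(326,222.5),.109),two((300,270),(326,222.5)))
print("knobtop",onz("top",(285,194.5),.150),onz("scene",(384.5,243.5),.150))
print("knob centroid 2v",two((284.1,193.5),(384.8,246.6)))
hub=(onz("top",(300,270),.109)+onz("scene",(326,222.5),.109))/2
k=(onz("top",(284.8,194.2),.148)+onz("scene",(384.5,244),.148))/2
w=onz("top",(335.7,282.9),.085)
for n,p in(("hub",hub),("k",k),("w",w)):print(n,p)
d=k-hub;print(np.hypot(*d[:2]),np.degrees(np.arctan2(d[1],d[0])));e=hub-w;print(np.hypot(*e[:2]),np.degrees(np.arctan2(e[1],e[0])))
q=r.sense()["eef_rot"]
from scipy.spatial.transform import Rotation as Ro
R=Ro.from_quat([q[1],q[2],q[3],q[0]]).as_matrix();print(R.round(4));print("shift cm",R.T@(np.r_[k[:2],.217]-r.sense()["ee_pos"])*100)
E
```

```text
hubs [0.51671548 0.06588838 0.109     ] [0.51791578 0.0669975  0.109     ] [0.51711482 0.06661303 0.10827934]
knobtop [0.6073123  0.08111952 0.15      ] [0.60619202 0.08452884 0.15      ]
knob centroid 2v [0.60903629 0.082604   0.14900685]
hub [0.51731563 0.06644294 0.109     ]
k [0.60684534 0.08336711 0.148     ]
w [0.50102181 0.0196959  0.085     ]
0.09111528867198843 10.704544416520747
0.049505296634268524 70.78385004991873
[[-8.948e-01  4.465e-01 -6.000e-04]
 [ 4.465e-01  8.948e-01 -9.000e-04]
 [ 1.000e-04 -1.100e-03 -1.000e+00]]
shift cm [-50.58205656 -22.91587853   8.53423143]
```

```bash
python3 -m pendant '[-3.5,-1.6,0,0,6,-7,-3.2,0,0,6,-10.5,-4.8,0,0,6,-14,-6.4,0,0,6,-17.5,-8,0,0,6]' 25; python3 -m pendant '[-3.5,-1.6,0,0,6,-7,-3.2,0,0,6,-10.5,-4.8,0,0,6,-14,-6.4,0,0,6,-17.5,-8,0,0,6]'
cat > to.py <<'E'
import sys; from h import *
from scipy.spatial.transform import Rotation as Ro
s=r.sense();q=s["eef_rot"];R=Ro.from_quat([q[1],q[2],q[3],q[0]]).as_matrix()
print("shift cm",(R.T@(np.array(sys.argv[1:4],float)-s["ee_pos"])*100).round(2),s["ee_pos"].round(4),s["wrist_force"].round(1),s["gripper_width"],s["grip_force"],s["time_s"],s["q"].round(2),q.round(4))
E
python3 to.py .607 .083 .25
```

```text
time_s: 0.62
ee_pos: [0.3782, 0.3634, 0.3026]
eef_rot: [-0.0, 0.229, 0.973, -0.0]
wrist_force: [0.9, 1.2, -0.1]
gripper_width: 0.064
grip_force: 0.0
time_s: 1.03
ee_pos: [0.4992, 0.2134, 0.3027]
eef_rot: [-0.0, 0.229, 0.973, 0.0]
wrist_force: [1.1, 0.8, -0.3]
gripper_width: 0.06
grip_force: 0.0
shift cm [-15.46  -6.86   5.26] [0.4992 0.2134 0.3027] [ 1.1  0.8 -0.3] 0.06004006436217856 0.0 1.0333 [ 0.28  0.23  1.57  0.    1.34 -0.83] [-0.000e+00  2.294e-01  9.733e-01  1.000e-04]
```

```bash
python3 -m pendant '[-4,-1.7,0,0,6,-8,-3.4,0,0,6,-12,-5.2,0,0,6,-15.4,-6.8,0,0,6,-15.4,-6.8,5.2,0,6]' ; python3 -m pendant '[0,0,2,0,6,0,0,2,0,6]'
python3 to.py .607 .083 .22
python3 - <<'E'
from h import *
for n in("top","scene"):
    im=camera(n)
    cv2.imwrite(f"pics/{n}1.png",cv2.resize(im[130:330,200:460],None,fx=3,fy=3)[:600,:,::-1]) if n=="scene" else None
    print(n,blobs(im,(0,150,60),(5,255,255)),blobs(im,(174,150,60),(180,255,255)))
E
```

```text
time_s: 1.45
ee_pos: [0.615, 0.0798, 0.2679]
eef_rot: [0.011, 0.232, 0.973, 0.001]
wrist_force: [1.5, 0.7, 0.5]
gripper_width: 0.06
grip_force: 0.0
time_s: 1.62
ee_pos: [0.6035, 0.0846, 0.2357]
eef_rot: [-0.005, 0.23, 0.973, -0.001]
wrist_force: [-0.3, -0.5, -0.2]
gripper_width: 0.0601
grip_force: 0.0
shift cm [-0.4   0.02  1.57] [0.6035 0.0846 0.2357] [-0.3 -0.5 -0.2] 0.060095115011228536 0.0 1.6167 [ 0.03  0.37  1.53  0.    1.25 -1.08] [-0.0051  0.2303  0.9731 -0.0013]
top [] []
scene [] [([384.8, 246.7], [374, 238, 23, 18, 350])]
```

View pics/scene1.png

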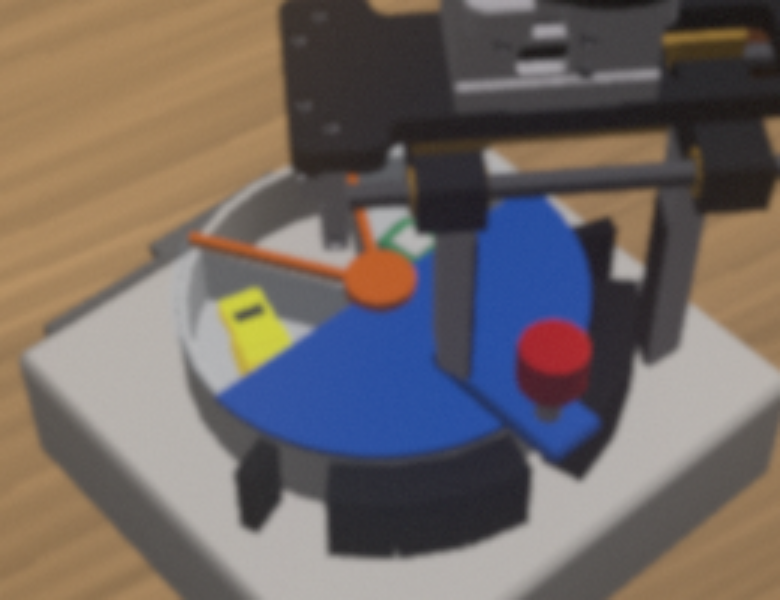

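The fingers straddle the knob in plan, with the knob at scene (385,247). I'll let the arm settle, then go down.

```bash
python3 -m pendant '[0,0,0,0,6,0,0,0,0,6]'; python3 to.py .607 .083 .219
```

```text
time_s: 1.88
ee_pos: [0.6065, 0.0864, 0.2431]
eef_rot: [0.002, 0.229, 0.973, 0.001]
wrist_force: [0.2, 0.7, -0.0]
gripper_width: 0.0602
grip_force: 0.0
shift cm [-0.19 -0.28  2.41] [0.6065 0.0864 0.2431] [ 0.2  0.7 -0. ] 0.06018554746042958 0.0 1.8833 [ 0.03  0.37  1.52  0.    1.25 -1.08] [1.800e-03 2.289e-01 9.735e-01 5.000e-04]
```

```bash
python3 -m pendant '[-0.1,-0.1,0.6,0,6,-0.2,-0.3,1.2,0,6,-0.2,-0.3,1.8,0,6,-0.2,-0.3,2.4,0,6,-0.2,-0.3,2.4,0,6]'; python3 -m pendant '[0,0,0,0,6,0,0,0,0,6]'; python3 to.py .607 .083 .219
```

```text
time_s: 2.3
ee_pos: [0.6052, 0.0822, 0.2153]
eef_rot: [-0.001, 0.229, 0.973, -0.0]
wrist_force: [-0.7, 0.1, 0.6]
gripper_width: 0.0598
grip_force: 0.0
time_s: 2.47
ee_pos: [0.6062, 0.0822, 0.2169]
eef_rot: [-0.0, 0.229, 0.973, 0.0]
wrist_force: [0.7, 0.3, -0.1]
gripper_width: 0.0599
grip_force: 0.0
shift cm [-0.03  0.11 -0.21] [0.6062 0.0822 0.2169] [ 0.7  0.3 -0.1] 0.05986030608698799 0.0 2.4667 [ 0.02  0.39  1.56  0.    1.2  -1.09] [-0.      0.2294  0.9733  0.    ]
```

```bash
python3 -m pendant '[0,0,-0.1,0,4,0,0,-0.1,0,3,0,0,-0.1,0,2.4,0,0,-0.1,0,2.0,0,0,-0.1,0,2.0]' 25;python3 -m pendant '[0,0,0,0,2,0,0,0,0,2,0,0,0,0,2]'; python3 to.py .607 .083 .219
```

```text
time_s: 2.88
ee_pos: [0.6062, 0.0822, 0.2182]
eef_rot: [0.0, 0.229, 0.973, 0.0]
wrist_force: [0.4, 0.2, 1.2]
gripper_width: 0.0302
grip_force: 0.0
time_s: 3.13
ee_pos: [0.6062, 0.0822, 0.2181]
eef_rot: [0.0, 0.229, 0.973, 0.0]
wrist_force: [-0.1, -0.3, 0.6]
gripper_width: 0.0253
grip_force: 25.0
shift cm [-0.03  0.1  -0.09] [0.6062 0.0822 0.2181] [-0.1 -0.3  0.6] 0.02529102246087181 25.00002086162567 3.1333 [ 0.02  0.39  1.56  0.    1.2  -1.09] [1.000e-04 2.293e-01 9.733e-01 1.000e-04]
```

```bash
python3 -m pendant '[0,0,-0.4,0,2,0,0,-0.8,0,2,0,0,-1.2,0,2,0,0,-1.4,0,2,0,0,-1.4,0,2]';python3 -m pendant '[0,0,0,0,2,0,0,0,0,2]'; python3 to.py .607 .083 .219
python3 - <<'E'
from h import *
im=camera("scene");print(blobs(im,(174,150,60),(180,255,255)));cv2.imwrite("pics/scene2.png",cv2.resize(im[130:330,200:460],None,fx=3,fy=3)[:,:,::-1])
E
```

```text
time_s: 3.55
ee_pos: [0.6062, 0.0822, 0.232]
eef_rot: [-0.0, 0.229, 0.973, 0.0]
wrist_force: [1.7, 0.2, -6.9]
gripper_width: 0.0254
grip_force: 25.0
time_s: 3.72
ee_pos: [0.6062, 0.0822, 0.2317]
eef_rot: [-0.0, 0.229, 0.973, 0.0]
wrist_force: [1.7, -0.0, -7.2]
gripper_width: 0.0258
grip_force: 25.0
shift cm [-0.04  0.11  1.27] [0.6062 0.0822 0.2317] [ 1.7 -0.  -7.2] 0.025846849283544394 24.998898804187775 3.7167 [ 0.02  0.38  1.54  0.    1.23 -1.09] [-1.000e-04  2.293e-01  9.733e-01  1.000e-04]
[([383.9, 239.3], [374, 230, 24, 20, 320])]
```

View pics/scene2.png

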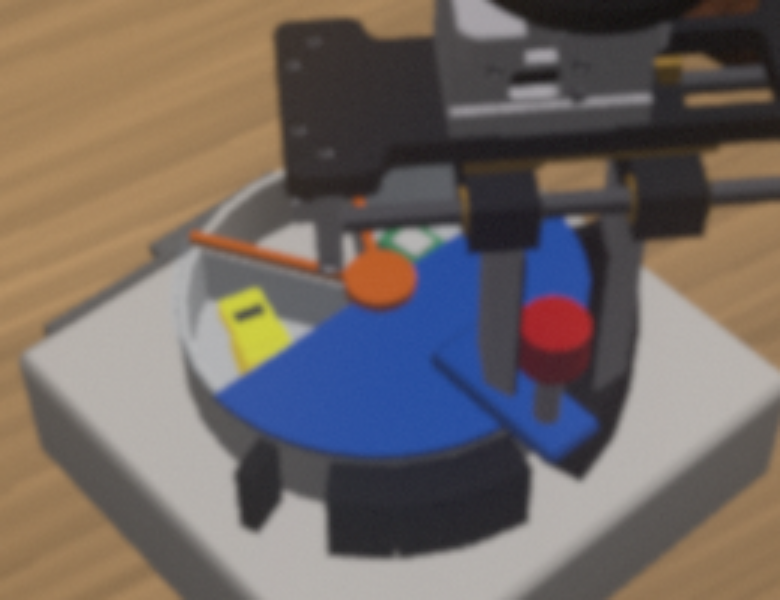

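The knob is lifted: its blob moved up by about 7 px to (384,239), bare pin shows under it, and the wrist reads 7 N. Next I'll compute the arc waypoints.

```bash
python3 - <<'E'
from h import *
from scipy.spatial.transform import Rotation as Ro
s=r.sense();q=s["eef_rot"];R=Ro.from_quat([q[1],q[2],q[3],q[0]]).as_matrix()
p0=s["ee_pos"];hub=np.array([.5163,.0662]);d=p0[:2]-hub;a0=np.arctan2(d[1],d[0]);print(np.degrees(a0),np.hypot(*d))
a=np.linspace(a0,np.radians(70.6),16)
P=np.c_[hub[0]+.0918*np.cos(a),hub[1]+.0918*np.sin(a),np.full(16,p0[2])];P[0]=p0
D=(P-p0)@R*100
for i in(0,5,10):print((D[i+1:i+6]-D[i])[:,:2].round(2).tolist())
print(P[[5,10,15]])
E
```

```text
10.113299188598527 0.09127319077069687
[[0.36, 0.54], [0.8, 1.01], [1.27, 1.45], [1.77, 1.86], [2.3, 2.23]]
[[0.55, 0.33], [1.13, 0.63], [1.72, 0.88], [2.33, 1.09], [2.96, 1.26]]
[[0.63, 0.12], [1.28, 0.2], [1.92, 0.24], [2.57, 0.22], [3.21, 0.17]]
[[0.59557948 0.11248179 0.23165632]
 [0.57476889 0.13697167 0.23165632]
 [0.54679239 0.15278784 0.23165632]]
```

```bash
python3 -m pendant '[0.36,0.54,0,0,2,0.8,1.01,0,0,2,1.27,1.45,0,0,2,1.77,1.86,0,0,2,2.3,2.23,0,0,2]'; python3 -m pendant '[0,0,0,0,2]'; python3 to.py .5956 .1125 .2317
python3 - <<'E'
from h import *
im=camera("scene");print(blobs(im,(174,150,60),(180,255,255)));cv2.imwrite("pics/scene3.png",cv2.resize(im[130:330,200:460],None,fx=3,fy=3)[:,:,::-1])
E
```

```text
time_s: 4.18
ee_pos: [0.5951, 0.1134, 0.232]
eef_rot: [-0.0, 0.229, 0.973, 0.0]
wrist_force: [2.3, 0.9, -6.5]
gripper_width: 0.0256
grip_force: 25.0
time_s: 4.27
ee_pos: [0.5946, 0.1141, 0.2321]
eef_rot: [-0.0, 0.229, 0.973, 0.001]
wrist_force: [1.1, 1.3, -6.6]
gripper_width: 0.0253
grip_force: 25.0
shift cm [-0.16 -0.1   0.04] [0.5946 0.1141 0.2321] [ 1.1  1.3 -6.6] 0.025265605526955958 24.998942613601685 4.2667 [ 0.07  0.37  1.55  0.    1.23 -1.04] [-4.000e-04  2.287e-01  9.735e-01  6.000e-04]
[([400.6, 218.9], [393, 208, 23, 21, 239])]
```

View pics/scene3.png

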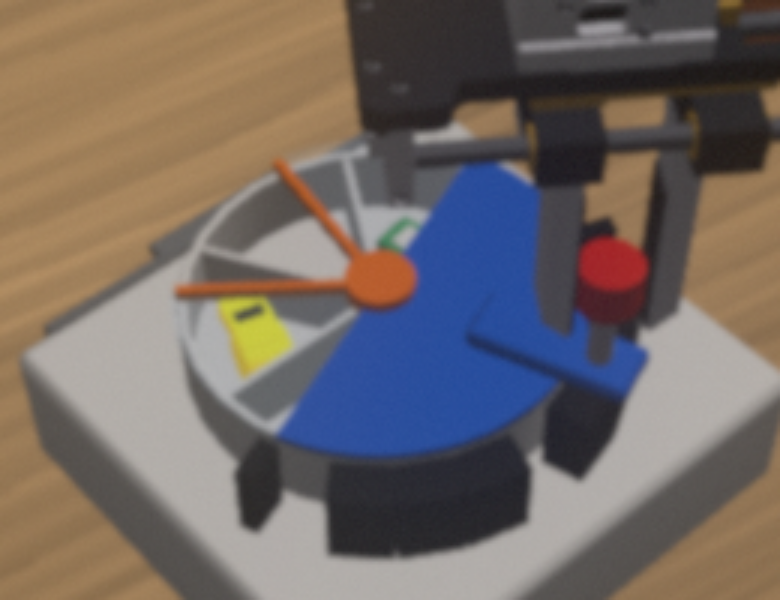

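The lid is turning in the right direction: the window's bars are moving toward the whistle, and the knob is at crop (612,280).

```bash
python3 -m pendant '[0.55,0.33,0,0,2,1.13,0.63,0,0,2,1.72,0.88,0,0,2,2.33,1.09,0,0,2,2.96,1.26,0,0,2]'; python3 -m pendant '[0,0,0,0,2]'; python3 to.py .5468 .1528 .2317;  python3 -m pendant '[0.63,0.12,0,0,2,1.28,0.2,0,0,2,1.92,0.24,0,0,2,2.57,0.22,0,0,2,3.21,0.17,0,0,2]'; python3 -m pendant '[0,0,0,0,2,0,0,0,0,2,0,0,0,0,2]'; python3 to.py .5468 .1528 .2317
python3 - <<'E'
from h import *
for n in("scene","top"):
    im=camera(n);print(n,blobs(im,(174,150,60),(180,255,255)),blobs(im,(0,150,60),(5,255,255)));cv2.imwrite(f"pics/{n}4.png",cv2.resize(im[130:330,200:460] if n=="scene" else im[160:360,180:440],None,fx=3,fy=3)[:,:,::-1])
E
```

```text
time_s: 4.73
ee_pos: [0.5744, 0.1378, 0.2322]
eef_rot: [0.0, 0.229, 0.973, 0.001]
wrist_force: [3.1, 1.7, -8.0]
gripper_width: 0.0253
grip_force: 25.0
time_s: 4.82
ee_pos: [0.5737, 0.1384, 0.2323]
eef_rot: [-0.0, 0.229, 0.973, 0.001]
wrist_force: [1.6, 3.7, -6.9]
gripper_width: 0.0257
grip_force: 25.0
shift cm [3.05 0.09 0.06] [0.5737 0.1384 0.2323] [ 1.6  3.7 -6.9] 0.02565930739557094 24.998932778835297 4.8167 [ 0.12  0.34  1.58  0.    1.21 -0.99] [-3.000e-04  2.290e-01  9.734e-01  9.000e-04]
time_s: 5.23
ee_pos: [0.5461, 0.1538, 0.2321]
eef_rot: [-0.0, 0.229, 0.973, 0.001]
wrist_force: [2.3, 5.1, -6.8]
gripper_width: 0.0254
grip_force: 25.0
time_s: 5.48
ee_pos: [0.5457, 0.154, 0.2321]
eef_rot: [-0.001, 0.229, 0.973, 0.001]
wrist_force: [1.3, 5.3, -7.1]
gripper_width: 0.0254
grip_force: 25.0
shift cm [-0.15 -0.06  0.04] [0.5457 0.154  0.2321] [ 1.3  5.3 -7.1] 0.025402409051866786 24.998892545700073 5.4833 [ 0.15  0.31  1.63  0.    1.2  -0.96] [-7.000e-04  2.294e-01  9.733e-01  1.000e-03]
scene [] [([407.4, 176.7], [397, 169, 22, 19, 297])]
top [] []
```

View pics/scene4.png

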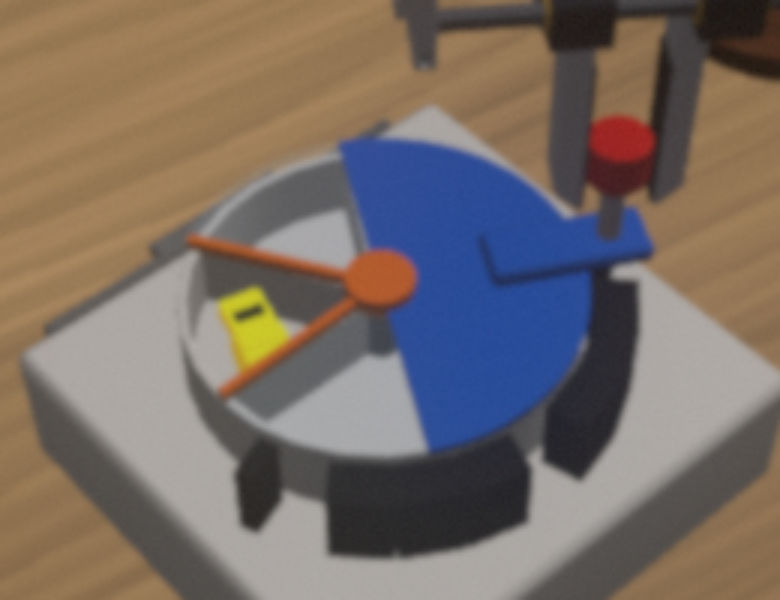

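The window is over the whistle: the upper bar ends at crop (190,240), where the other bar was before the turn. Lowering the knob gently with the grip still on.

```bash
python3 -m pendant '[0,0.1,0.4,0,2,0,0.1,0.8,0,2,0,0.1,1.1,0,2,0,0.1,1.3,0,2,0,0.1,1.4,0,2]'; python3 -m pendant '[0,0,0,0,2,0,0,0,0,2]'; python3 to.py .5468 .1528 .2181
```

```text
time_s: 6.0
ee_pos: [0.5472, 0.1537, 0.2181]
eef_rot: [0.0, 0.229, 0.973, 0.0]
wrist_force: [1.4, 2.5, 0.5]
gripper_width: 0.0251
grip_force: 25.0
time_s: 6.17
ee_pos: [0.5474, 0.1536, 0.2182]
eef_rot: [0.0, 0.229, 0.973, 0.0]
wrist_force: [1.1, 3.6, -4.7]
gripper_width: 0.0256
grip_force: 25.0
shift cm [ 0.02 -0.1   0.01] [0.5474 0.1536 0.2182] [ 1.1  3.6 -4.7] 0.025620370181158824 24.999221563339233 6.1667 [ 0.15  0.33  1.65 -0.    1.16 -0.96] [3.000e-04 2.294e-01 9.733e-01 1.000e-04]
```

Back at home height with no jam against a rail. Now opening the fingers and withdrawing straight up.

```bash
python3 -m pendant '[0,0,0,0,3,0,0,0,0,4,0,0,0,0,5,0,0,0,0,6,0,0,0,0,6]'; python3 -m pendant '[0,0,-1,0,6,0,0,-3,0,6,0,0,-5,0,6,0,0,-8,0,6,0,0,-11,0,6]';  python3 -m pendant '[-2,3,0,0,6,-4,6,0,0,6,-6,9,0,0,6,-6,9,0,0,6]'
python3 - <<'E'
from h import *
for n in("scene","top"):
    im=camera(n);print(n,blobs(im,(174,150,60),(180,255,255)),blobs(im,(0,150,60),(5,255,255)));cv2.imwrite(f"pics/{n}5.png",cv2.resize(im[130:330,200:460] if n=="scene" else im[160:360,180:440],None,fx=3,fy=3)[:,:,::-1])
for z in(.148,.158):print(proj("scene",(.5474,.1536,z)))
E
```

```text
time_s: 6.58
ee_pos: [0.5472, 0.1533, 0.2183]
eef_rot: [0.0, 0.229, 0.973, -0.0]
wrist_force: [0.8, 0.7, -0.9]
gripper_width: 0.0534
grip_force: 0.0
time_s: 7.0
ee_pos: [0.5467, 0.1535, 0.3295]
eef_rot: [-0.0, 0.229, 0.973, -0.0]
wrist_force: [0.3, 0.2, 0.9]
gripper_width: 0.0598
grip_force: 0.0
time_s: 7.33
ee_pos: [0.6459, 0.2099, 0.3272]
eef_rot: [0.002, 0.229, 0.973, 0.001]
wrist_force: [0.5, 0.2, -0.7]
gripper_width: 0.06
grip_force: 0.0
scene [] [([405.9, 186.5], [395, 179, 22, 16, 281])]
top [] [([227.2, 241.5], [218, 233, 20, 19, 286])]
[404.41036882 185.64555729]
[405.19985453 179.31563724]
```

View pics/scene5.png

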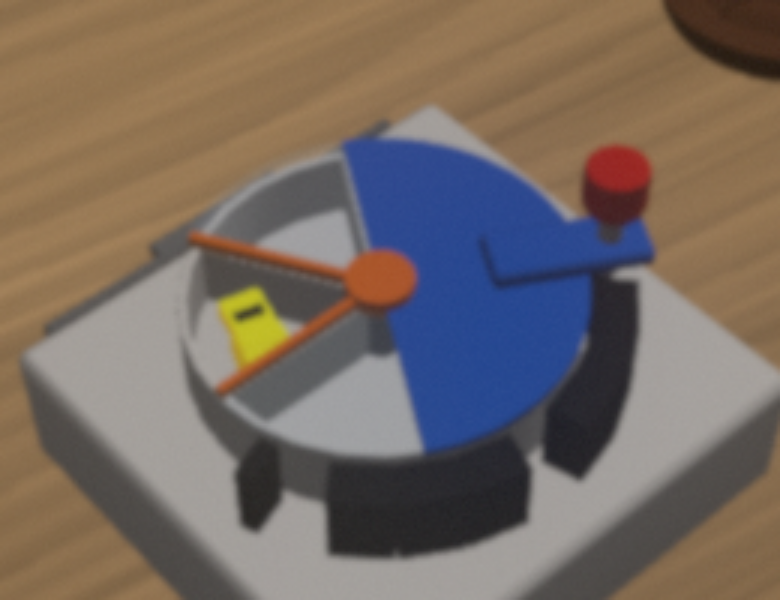

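View pics/top5.png

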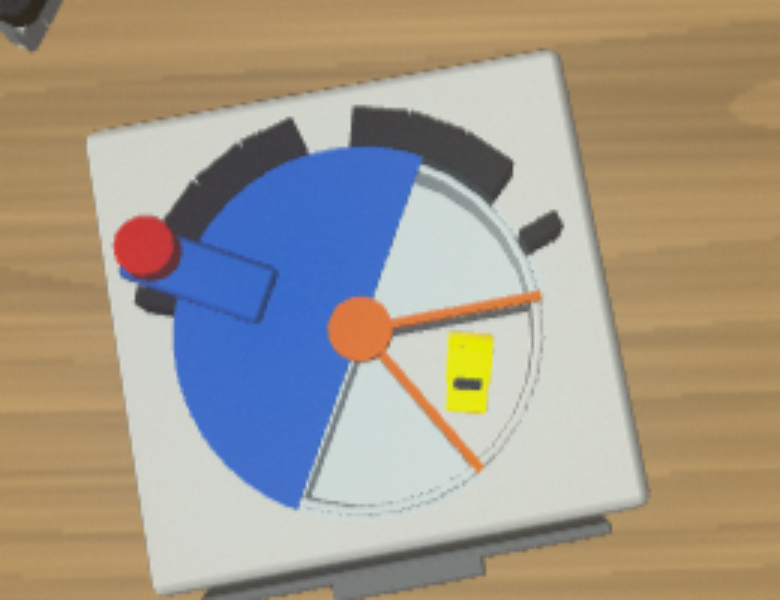

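In both views the window frames the whistle, and the knob sits low on the arm with only a short stub of pin showing. I'll triangulate the knob's height (it was 0.149 at home in the start pictures) and hand in if it matches.

```bash
python3 - <<'E'
from calc import *
p=two((227.2,241.5),(405.9,186.5));print(p)
if p[2]<.1515: print(r.job_done())
E
```

```text
[0.54976236 0.15342973 0.14861143]
the job is handed in; nothing more can be done
None
```

The lid is turned so its window is over the whistle, the knob is back home in that slot (top measured at 0.149 m, same as at the start) and released; the job was handed in at about 7.5 s, with no verdict shown.

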